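# Feed a setting block under the inspection camera with one turn of the crank

## Task

Lay the light grey two-hole setting block flat in the pocket of the orange carrier where the carrier stands on the bench, then set the loaded carrier down between the guide rails in the feeder's loading bay and let go of it. Then turn the flywheel by its red handle clockwise through exactly one revolution, so that the pusher sends the carrier into the tunnel and comes home, and leave the handle in line with the white index post; do not run on into a second stroke, and leave the other blocks, the mug and the bottle alone.

Things in the scene. Friction and masses are not known exactly. Their poses are not given: they have to be found in the camera images.
- feeder: Hand-cranked feeder, fixed: grey base plate 126 x 355 x 12 mm, long side along its y (x -63 to 63, y -210 to 145 mm). Origin on the bench under the channel's line, z up. Along y: flywheel near the -y end, loading bay in the middle, tunnel at the +y end. An open channel runs along y from the bay into the tunnel; its floor is the plate's top. Its yaw differs from start to start.
- bay (a point): Middle of the loading bay on the channel floor (feeder x 0, y 5, z 12 mm): where the middle of the carrier's underside belongs. Axes as the feeder's. Open above, between the pusher's face (y -35 mm when home) and the tunnel mouth (y 51). Aluminium guide rails along y on both sides: 6 mm high, 53 mm apart inside, outer faces 69 mm apart.
- tunnel_place (a point): Channel floor inside the tunnel (feeder x 0, y 87.5, z 12 mm): where the middle of the carrier's underside ends after a full stroke. Tunnel: blue cheeks, clear roof, 72 mm wide, y 51 to 136, roof top 62 mm above the bench, black camera head on it up to 78 mm; closed above.
- wheel_axis (a point): Point on the flywheel's vertical axis at its top face (feeder x 0, y -130, z 44 mm). The wheel is a steel disc of 66 mm radius, 14 mm thick, green centre. An aluminium connecting rod lies over it, from the pin under the red handle to the pusher, its top 55 mm above the bench.
- crank_grip (a point): Middle of the red upright crank handle: 24 mm across, 42 mm tall, 57 to 99 mm above the bench (this point 78), its centre 45 mm from the wheel's axis. It spins freely about its own axis, so a gripper of constant heading can hold it all the way round. At the start it stands at the feeder's -y end by the white index post (12 mm wide, top 40 mm above the bench, at feeder y -202).
- flywheel (a joint): Flywheel angle, rad; 0 at the start (handle in line with the white index post), grows clockwise seen from above; 6.283 = one full revolution. The handle's direction from the axis in the feeder frame is -90 degrees minus this angle. Stays where it is left (friction about 0.12 N m, 2 to 3 N at the handle). No stop within the first revolution or near its end.
- pusher (a joint): Travel of the brass pusher along the feeder's +y, m; 0 home. Driven by the flywheel's crank and rod: 0.090 at half a revolution, back to 0 after a whole one. It pushes the carrier but does not pull it back. Its post stands 58 mm above the bench, 15 mm behind its face.
- carrier: Loose orange carrier, 47 (x) x 65 (y) x 19 mm high, about 180 g. Origin at the middle of its underside, z up. Open pocket in its top: 37 x 55 mm, 9 mm deep; walls 5 mm thick, their upper 5 mm sloped as a lead-in (43 x 61 at the mouth). Goes in with its long side along the channel, either way round. Grip it across its 47 mm width, more than 6 mm up so as to clear the rails.
- pocket (a point): Middle of the pocket floor of the carrier, 10 mm above its underside; axes as the carrier's.
- block_a: Loose light grey aluminium setting block with two dark holes in its top, 32 mm (x) x 50 mm (y) x 22 mm high, about 0.2 kg. Origin at the middle of its underside, z up. It belongs in the carrier's pocket, long side along the pocket's long side, either way round; it then stands 13 mm above the carrier's walls.
- block_b: Dark grey cube-like setting block with one hole, 32 x 32 x 32 mm, origin at the middle of its underside; not to be used.
- block_c: White narrow setting block with three holes, 25 x 67 x 14 mm, origin at the middle of its underside; not to be used.
- mug: White coffee mug, 82 x 114 x 91 mm, on the left of the bench; leave it.
- bottle_green: Clear bottle with red cap, 64 mm across, 188 mm tall, behind the feeder to the right; leave it.
There are look-alikes about, which are no part of the job. Of the things that look like the carrier, take the one that is farthest to the robot's left at the start.

How it is judged:
By the outcome, as a careful person would: the job done as asked, in the order asked, and still so for the second after the job is handed in, with the robot touching nothing.
It also fails if it takes over 70 s, if anything falls off the work surface, if the arm or the gripper's body presses on something with over 40 N, if the wrist force passes 120 N, or if a joint passes its speed limit or range.

## Robot

A 6-joint arm with a two-finger parallel gripper is mounted at the origin on a cart in front of the work surface, level with it; the furniture and walls round the work are solid. World frame = base frame: x ahead of the robot, y to its left, z up, the work surface at z = 0. Lengths are in m, angles in degrees, forces in N, time in s.
With the tool pointing down it reaches from about 0.25 to 0.725 m from the base axis. Payload 9.7 kg.
Tool frame: the origin (TCP) lies between the finger pads; the fingertips stand 11 mm ahead of it and the grasp point (between the pads) lies 8 mm behind it; y points along the fingers, x is the direction in which the jaws open and shut, and the axes are right-handed (so a half turn about y gives the same grasp; the last joint's range is limited). The gripper opens to 85 mm and grips with 20 to 120 N. Pads are 22 mm wide; open, the fingers measure 114 mm over their backs; the gripper's body (76 mm by 85 mm) begins 54 mm behind the grasp point. The pads swing forward as they close: fully open they stand 13 mm farther back than shut.
Start: joints at [69.041, 4.979, 10.078, 95.1, 0, 90], TCP at [0.197, 0.514, 0.242] pointing down, gripper open.
Joint ranges: [-179.16, 179.16], [-48.56, 103.87], [-65.8, 70.77], [-126.05, 130.52], [-82.76, 87.17], [-180, 180]. Speed limits (degrees/s): [127.2, 127.2, 147.25, 180, 180, 180].

## Interface

Orientations are given as [roll, pitch, yaw] about the fixed x, y, z axes, in that order (R = Rz(yaw) Ry(pitch) Rx(roll)).
In Python, from workcell import bot, vision gives the robot as it stands. The module is installed in compiled form; this text tells all that it offers.
- The arm moves only by the shell command python3 -m crank 'ROWS' [OPENING] [FORCE]. ROWS is text: rows parted by semicolons, each of 6 numbers parted by spaces: the shift along the tool's x, y, z in m, then the turn, a rotation vector about the tool's x, y, z in rad. A call has 1 to 8 rows; each row is the pose to reach, as a shift and turn from the pose commanded when the call began, along the tool's axes at that moment; what a row does not reach only later rows make up. A row lasts 1/10 s, in which the tool goes at most 50 mm and 8.59 degrees, less where a joint would pass 70% of its speed; a pose out of reach is approached as far as the arm can. A call with a gripper value outside its range is refused whole. OPENING is the gripper's target within -1 to 1 (shut at 1, half-way at 0, fully open at -1), set as the call begins (- or left out, the last holds). The fingers move at their own pace and stop on an object; FORCE is the grip in N (left out, the last holds). Time passes only in rows, so rows that repeat a pose let the fingers close. It gives the time, the measured TCP pose, the force and the opening at its end, in the units of the state.
- bot.get_obs(): the state, without advancing time (a new reading comes with each control period).
- vision.camera(name): name is "scene" or "top"; returns the picture (420x560x3 uint8, red, green, blue); there is no depth.
- vision.get_calibration(name): a dict with "fx", "fy", "cx", "cy" (pixels), "rvec" (rotation vector, rad) and "tvec" (3), from world to camera coordinates, as OpenCV has them. Camera axes: x right, y down, z forward; pixel columns grow to the right and rows downward; lengths in m; the calibration is good to about 2 mm. A picture is of the moment at which its call begins. get_calibration takes no time and is no camera call.
- bot.job_done(): hands the job in, once; it reports no verdict.
The state is a dict: "time": time; "q": joint angles; "qd": joint speeds; "joint_efforts": joint torques, N m; "ee_pos": TCP position; "tcp_rot": TCP orientation; "wrist_force": force on the tool from outside, world axes, zero at the start; "torque": the same for the moment, N m; "opening": finger opening in m.
Only numpy, scipy, OpenCV 4.12 (cv2) and the standard library are available. Lean on these libraries where they do the work, as an engineer would, in place of code of your own. Each camera call takes 0.05 s, during which the arm holds its last target. There are 200 camera calls.

## Working session

There is one attempt and no reset: what is moved stays moved. The work goes in short steps, Python scripts to look and compute and a shell command to move; the robot and the scene stay as the last step left them, time stands still between calls to the robot, and variables do not carry over. Pictures are saved under pics/ and viewed, about 8 in all and at most 12, crops included, and the job is handed in when it is done.

```bash
mkdir -p pics; ls
cat > h.py <<'E'
import numpy as np, cv2
from workcell import bot, vision
def cal(n):
    c=vision.get_calibration(n); K=np.array([[c['fx'],0,c['cx']],[0,c['fy'],c['cy']],[0,0,1.]])
    return K,cv2.Rodrigues(np.array(c['rvec'],float))[0],np.array(c['tvec'],float).reshape(3)
def ray(n,uv,z):
    K,R,t=cal(n); o=-R.T@t; uv=np.atleast_2d(np.array(uv,float))
    d=(R.T@np.linalg.inv(K)@np.c_[uv,np.ones(len(uv))].T).T
    return o+d*((z-o[2])/d[:,2])[:,None]
def proj(n,P):
    K,R,t=cal(n); p=(K@(R@np.atleast_2d(P).T+t[:,None])).T
    return p[:,:2]/p[:,2:]
def snap(n,f):
    im=vision.camera(n)[:,:,::-1].copy(); cv2.imwrite('pics/'+f,im); return im
E
python3 - <<'E'
from h import *
a=snap('top','t0.png');b=snap('scene','s0.png')
for n in('top','scene'):
    K,R,t=cal(n);print(n,K[0,0],-R.T@t,R[2])
print(bot.get_obs())
E
```

```text
pics
top 541.8065110440418 [0.40905395 0.0282852  1.47580145] [ 0.10069612  0.00371182 -0.9949103 ]
scene 461.7813108755716 [-0.28793838 -0.62139317  0.60156196] [ 0.70725144  0.55136396 -0.44248525]
{'time': 0.1, 'q': array([6.90409957e+01, 5.01068629e+00, 1.00380495e+01, 9.50981761e+01,
       3.97262617e-04, 9.00005326e+01]), 'qd': array([-0.04783317, -0.03452411,  0.0807636 , -0.01023262,  0.03482214,
       -0.05967496]), 'joint_efforts': array([ 4.71939729e-04, -5.21561193e+01,  4.65654194e+01,  1.59636576e-02,
        3.90667765e-05,  8.93286170e-06]), 'ee_pos': array([0.19666729, 0.51343885, 0.24161922]), 'tcp_rot': array([-8.99996034e+01,  7.08128430e-02,  6.90404631e+01]), 'wrist_force': array([-0.1475312 , -0.43513322,  0.3718542 ]), 'torque': array([ 0.04434601, -0.01334727,  0.04152442]), 'opening': 0.08556458613512585}
```

View pics/t0.png

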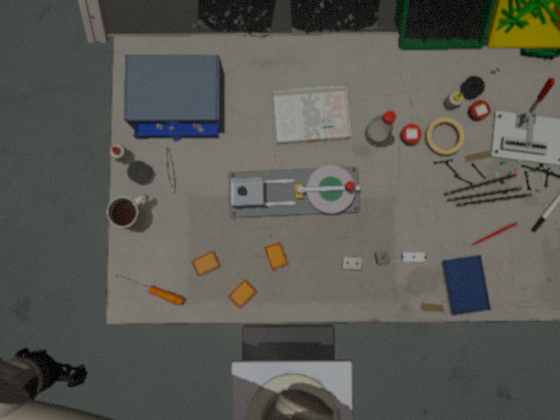

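View pics/s0.png

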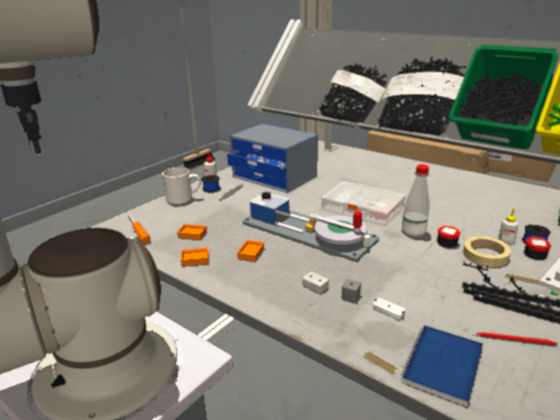

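Top view: carrier look-alikes at (206,263), (243,293) and (276,255); the leftmost is (206,263). Blocks: light grey two-hole at (352,263), dark cube at (381,257), white three-hole at (413,257). The feeder's handle is at (350,186). Next, a close crop.

Run:
```python
from h import *
a=cv2.imread('pics/t0.png')
c1=cv2.resize(a[155:315,185:430],None,fx=3.2,fy=3.2,interpolation=cv2.INTER_CUBIC); cv2.imwrite('pics/c1.png',c1[:600])
g=a.astype(float); hsv=cv2.cvtColor(a,cv2.COLOR_BGR2HSV)
def comps(m,n,z,amin=8):
    k,l,st,ce=cv2.connectedComponentsWithStats(m.astype(np.uint8))
    for i in range(1,k):
        if st[i,4]>=amin:
            p=np.argwhere(l==i)[:,::-1].astype(float); P=ray(n,p,z)[:,:2]
            hull=cv2.convexHull(p.astype(np.float32)); r=cv2.minAreaRect(ray(n,hull[:,0],z)[:,:2].astype(np.float32)*1000)
            print(n,st[i],ce[i].round(1),'mean',P.mean(0).round(4),'rect',np.round(r[0],1),np.round(r[1],1),round(r[2],1))
om=(hsv[...,0]<22)&(hsv[...,0]>6)&(hsv[...,1]>150)&(hsv[...,2]>90)
comps(om,'top',.015,80)
print('green');comps((hsv[...,0]>45)&(hsv[...,0]<85)&(hsv[...,1]>60)&(np.mgrid[:420,:560][0]>140)&(np.mgrid[:420,:560][1]<380),'top',.044)
print('red');comps(((hsv[...,0]<6)|(hsv[...,0]>172))&(hsv[...,1]>130)&(np.mgrid[:420,:560][0]>160)&(np.mgrid[:420,:560][0]<220)&(np.mgrid[:420,:560][1]<380),'top',.099)
v=hsv[...,2]; print(v[250:275:2,338:368:2]);
```

```text
top [265 243  22  26 379] [275.5 255.4] mean [0.4318 0.042 ] rect [431.9  41.9] [62.1 44.9] 20.1
top [193 252  26  23 345] [205.8 262.9] mean [0.4128 0.2293] rect [412.4 230.7] [42.1 62.8] 26.2
top [229 280  27  27 381] [242.2 293.2] mean [0.332  0.1316] rect [331.1 132.1] [43.4 62.1] 44.6
top [149 287  34  18 268] [166.4 295.3] mean [0.3274 0.334 ] rect [328.8 335.7] [95.3 22.9] 68.3
green
top [320 177  22   9 137] [330.2 181.6] mean [ 0.6269 -0.105 ] rect [ 628.4 -105.9] [56.  21.6] 89.6
top [320 191  22  10 153] [330.9 194.7] mean [ 0.5915 -0.1064] rect [ 589.4 -105.5] [56.  24.1] 89.6
top [ 38 352   7   4  10] [ 41.  354.3] mean [0.1796 0.6508] rect [181.7 650.7] [15.6  7.6] 89.7
top [ 56 375   5   6  11] [ 57.9 377.3] mean [0.1214 0.6048] rect [120.6 606.1] [10.7 10.9] 76.2
red
top [346 182   8   8  55] [349.5 185.4] mean [ 0.6082 -0.1493] rect [ 608.  -149.3] [17.9 18.3] 88.9
[[113 104 106 113 108 110 107 108 109 108 109 114 111 114 111]
 [110 114 104 112 114 111 110 112 108 106 108 108 108 107 112]
 [114 105 113 107 109 106 109 107 102 109 108 108 109 111 113]
 [107 108 107 116 117 118 114 111 101 110 115 112 111 111 107]
 [109 114 102 145 147 139 141 142 141 141 135 134 113 112 109]
 [109 109 105 148 147 141 146 146 144 138 139 141 121 114 114]
 [107 111 104 148 121 115 141 142 143 117 124 137 108 110 110]
 [109 106 102 145 133 131 138 140 141 107 129 134 105 110 111]
 [108 111 109 146 146 146 139 144 139 142 140 131 105 107 115]
 [108 108 105 129 125 128 128 128 128 133 134 125 106 113 108]
 [113 110 112 104 109 110  96  93 100 101 100  95 103 112 111]
 [113 112 111 117 112 110 115 113 111 108 111 112 110 111 110]
 [112 111 114 111 112 112 112 114 113 113 115 111 106 114 106]]
```

View pics/c1.png

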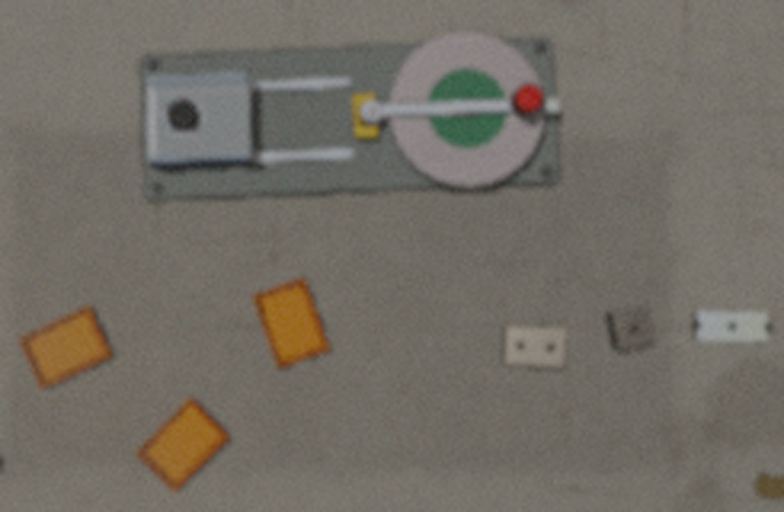

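Crop confirms it: the leftmost orange tray is at top pixel (206,263), the two-hole light block at (352,263). The feeder's screws are at crop (152,63), (157,188), (541,47) and (546,173).

Run:
```python
from h import *
a=cv2.imread('pics/t0.png');b=cv2.imread('pics/s0.png')
hsv=cv2.cvtColor(a,cv2.COLOR_BGR2HSV)
# cubic resize: px = (u+.5)/3.2-.5
sc=(np.array([[152,63],[157,188],[541,47],[546,173]])+.5)/3.2-.5+[185,155]
S=ray('top',sc,.012)[:,:2]; print(S.round(4))
d=((S[0]+S[1])-(S[2]+S[3]))/2; print('plate yaw',np.degrees(np.arctan2(-d[0],d[1])),'centre',S.mean(0))
yaw=np.arctan2(-d[0],d[1]); ex=np.array([np.cos(yaw),np.sin(yaw)]);ey=np.array([-np.sin(yaw),np.cos(yaw)])
o1=S.mean(0)+.0325*ey
g=(hsv[...,0]>45)&(hsv[...,0]<85)&(hsv[...,1]>60); g[:140]=0;g[:,380:]=0;g[:,300:]&=True;g[:,:300]=0
p=np.argwhere(g)[:,::-1].astype(np.float32); c,r=cv2.minEnclosingCircle(p)
A=ray('top',c,.044)[0,:2]; print('axis',A,'origin from plate',o1,'from wheel',A+.13*ey)
H=np.array([.6082,-.1493]); print('handle rel',(H-A), np.linalg.norm(H-A), 'feeder frame',(H-A)@ex,(H-A)@ey)
o=(o1+A+.13*ey)/2; print('origin',o,'bay',o+.005*ey)
def comp(n,m,z):
    k,l,st,ce=cv2.connectedComponentsWithStats(m.astype(np.uint8))
    i=1+np.argmax(st[1:,4]); p=np.argwhere(l==i)[:,::-1].astype(np.float32)
    r=cv2.minAreaRect(p); P=ray(n,cv2.boxPoints(r),z)[:,:2]; e=P-np.roll(P,1,0); L=np.linalg.norm(e,axis=1)
    j=np.argmax(L); v=e[j]; return ce[i],P.mean(0),L[:2],np.degrees(np.arctan2(-v[0],v[1]))%180
om=(hsv[...,0]<22)&(hsv[...,0]>6)&(hsv[...,1]>110)&(hsv[...,2]>70); q=om.copy(); q[:,:190]=0;q[:,225:]=0; q[:,:]&=True;q[:240]=0;q[280:]=0
print('carrier (centre,size,yaw of long)',comp('top',q,.017))
q=np.zeros_like(om);q[250:278,336:368]=hsv[250:278,336:368,2]>122
q=cv2.morphologyEx(q.astype(np.uint8),cv2.MORPH_CLOSE,np.ones((3,3)));print('block',comp('top',q,.021))
# cross-check in scene
hs=cv2.cvtColor(b,cv2.COLOR_BGR2HSV)
om=(hs[...,0]<22)&(hs[...,0]>4)&(hs[...,1]>150)&(hs[...,2]>90)
k,l,st,ce=cv2.connectedComponentsWithStats(om.astype(np.uint8)); print([(ce[i].round(1),ray('scene',ce[i],.012)[0].round(4)) for i in range(1,k) if st[i,4]>100])
red=(hs[...,0]<5)|(hs[...,0]>172); red&=hs[...,1]>140; red[:200]=0;red[240:]=0;red[:,340:]&=True;red[:,:340]=0;red[:,375:]=0
pp=np.argwhere(red)[:,::-1].mean(0);print('handle scene px',pp,ray('scene',pp,.078)[0])
F=lambda x,y,z:[*(o+x*ex+y*ey),z]
vis=b.copy()
for P in [F(-.063,-.21,.012),F(.063,-.21,.012),F(-.063,.145,.012),F(.063,.145,.012),F(0,-.202,.04),F(0,-.13,.044),F(.0265,-.03,.018),F(-.0265,-.03,.018),F(-.0265,.051,.018),F(.0265,.051,.018)]:
    u=proj('scene',P)[0]; cv2.circle(vis,tuple(np.round(u*16).astype(int).tolist()),24,(255,0,255),-1,shift=4)
cv2.imwrite('pics/c2.png',cv2.resize(vis[170:305,160:420],None,fx=3,fy=3,interpolation=cv2.INTER_CUBIC))
```

```text
[[ 0.6534  0.1595]
 [ 0.5461  0.155 ]
 [ 0.6651 -0.1729]
 [ 0.5569 -0.175 ]]
plate yaw 1.9362320693191803 centre [ 0.60539173 -0.00835854]
axis [ 0.35483288 -0.06639667] origin from plate [0.60429364 0.02412291] from wheel [0.35044054 0.06352911]
handle rel [ 0.25336712 -0.08290333] 0.2665855635373009 feeder frame 0.2504213936318777 -0.09141656468041484
origin [0.47736709 0.04382601] bay [0.47719816 0.04882315]
carrier (centre,size,yaw of long) (array([205.26491647, 263.03341289]), array([0.41262978, 0.23111628]), array([0.04650451, 0.06596598]), np.float64(24.738144776042816))
block (array([351.60377358, 262.58018868]), array([ 0.41167993, -0.16211391]), array([0.02923922, 0.0480922 ]), np.float64(179.6647133909925))
[(array([141. , 232.5]), array([0.3253, 0.3302, 0.012 ])), (array([191.6, 231.4]), array([0.4074, 0.2248, 0.012 ])), (array([250.3, 250.1]), array([0.4258, 0.036 , 0.012 ])), (array([194.5, 256.3]), array([0.3265, 0.127 , 0.012 ]))]
handle scene px [357.21311475 218.43442623] [ 0.60903017 -0.15360078  0.078     ]
```

View pics/c2.png

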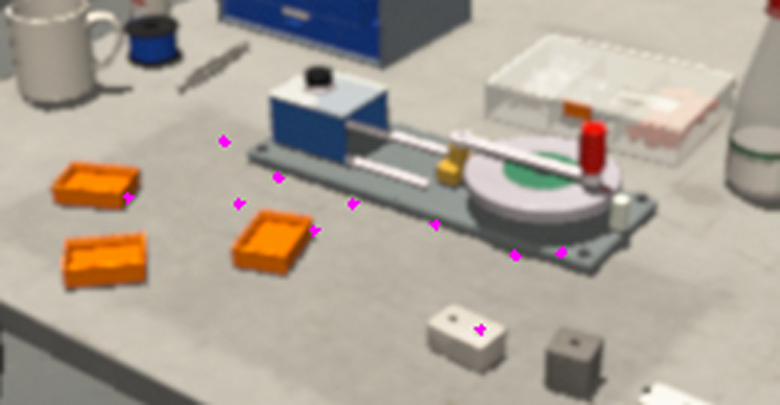

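The overlay was off because stray green pixels got into the wheel mask. Using only the wheel's own green hull, the axis is at (0.6083, -0.1057). The feeder origin from the wheel is then (0.604, 0.0243), against (0.604, 0.0241) from the plate, with yaw about 2°. Handle radius comes out at 44 mm, which fits. Carrier is at (0.4126, 0.231), yaw about 25.5°. Block is at (0.4117, -0.162), yaw about 0°.

```bash
cat > d.py <<'E'
import sys,numpy as np
from workcell import bot
from scipy.spatial.transform import Rotation as Ro
def delta(p,yaw):
    s=bot.get_obs(); R=Ro.from_euler('xyz',s['tcp_rot'],degrees=True); T=Ro.from_euler('xyz',[-90,0,yaw],degrees=True)
    print('t',s['time'],'shift',(R.inv().apply(np.array(p)-s['ee_pos'])).round(4),'turn',(R.inv()*T).as_rotvec().round(4),'F',s['wrist_force'].round(1),'open',round(s['opening'],4),'pos',s['ee_pos'].round(4),'rot',s['tcp_rot'].round(2))
if __name__=='__main__':
    a=list(map(float,sys.argv[1:])); delta(a[:3],a[3])
E
python3 d.py .4117 -.162 .12 0
```

```text
t 0.1 shift [-0.5537  0.1223 -0.4424] turn [ 7.000e-04  1.205e+00 -1.100e-03] F [-0.1 -0.4  0.4] open 0.0856 pos [0.1967 0.5134 0.2416] rot [-9.000e+01  7.000e-02  6.904e+01]
```

```bash
python3 -m crank '-.5537 .1223 -.4424 0 1.205 0;-.5537 .1223 -.4424 0 1.205 0;-.5537 .1223 -.4424 0 1.205 0;-.5537 .1223 -.4424 0 1.205 0;-.5537 .1223 -.4424 0 1.205 0;-.5537 .1223 -.4424 0 1.205 0;-.5537 .1223 -.4424 0 1.205 0;-.5537 .1223 -.4424 0 1.205 0' -0.18 40; python3 d.py .4117 -.162 .12 0
```

```text
time: 0.9
ee_pos: [0.3163, 0.1362, 0.1738]
tcp_rot: [-90.0, -0.0, -0.0]
wrist_force: [1.1, 1.3, -0.8]
opening: 0.0503
t 0.9 shift [ 0.0956  0.0538 -0.2982] turn [-0.0002 -0.0004  0.0005] F [ 1.1  1.3 -0.8] open 0.0503 pos [0.3163 0.1362 0.1738] rot [-8.999e+01 -3.000e-02 -3.000e-02]
```

```bash
python3 -m crank '.0955 .054 -.298 0 0 0;.0955 .054 -.298 0 0 0;.0955 .054 -.298 0 0 0;.0955 .054 -.298 0 0 0;.0955 .054 -.298 0 0 0;.0955 .054 -.298 0 0 0;.0955 .054 -.298 0 0 0;.0955 .054 -.298 0 0 0'
python3 - <<'E'
from h import *
from d import delta
delta([.4117,-.162,.06],0)
b=snap('scene','s1.png'); a=snap('top','t1.png')
u=proj('scene',[.4117,-.162,.03])[0].astype(int); print(u)
c=b[u[1]-90:u[1]+40,u[0]-80:u[0]+80]; t=a[215:305,305:425]
cv2.imwrite('pics/c3.png',np.hstack([cv2.resize(c,(492,400),interpolation=2),cv2.resize(t,(300,400),interpolation=2)]))
E
```

```text
time: 1.7
ee_pos: [0.413, -0.1614, 0.119]
tcp_rot: [-90.0, 0.1, 0.1]
wrist_force: [0.1, 0.8, -0.1]
opening: 0.0503
t 1.7 shift [-0.0012  0.059  -0.0007] turn [-0.0006  0.0015 -0.0021] F [ 0.1  0.8 -0.1] open 0.0503 pos [ 0.413  -0.1614  0.119 ] rot [-89.97   0.12   0.09]
[314 273]
```

View pics/c3.png

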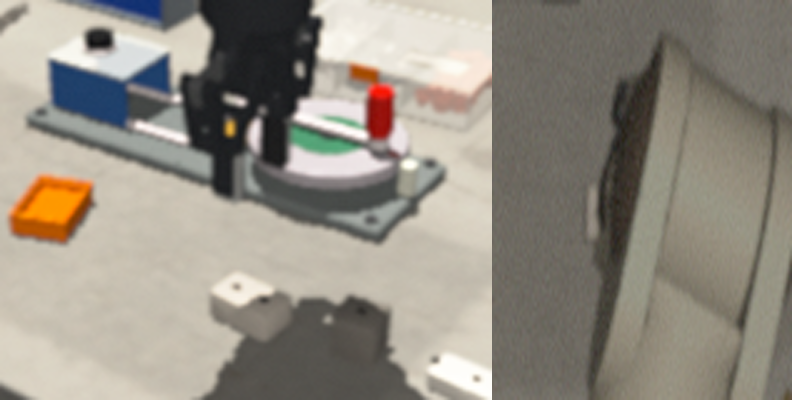

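The gripper hangs straight over the light block (crop: block at (248,305), cube clear at (360,325)). I'll descend, then touch the bench with the tips at 50 mm opening to calibrate tip height.

```bash
python3 -m crank '-.001 .045 -.0007 0 0 0;-.001 .08 -.0007 0 0 0;-.001 .094 -.0007 0 0 0;-.001 .1 -.0007 0 0 0;-.001 .103 -.0007 0 0 0;-.001 .105 -.0007 0 0 0;-.001 .107 -.0007 0 0 0;-.001 .107 -.0007 0 0 0' ; python3 d.py .4117 -.162 .020 0
```

```text
time: 2.6
ee_pos: [0.4127, -0.1604, 0.0139]
tcp_rot: [-90.0, -0.1, 0.3]
wrist_force: [-0.9, -0.3, -0.1]
opening: 0.0504
t 2.6 shift [-0.001  -0.0061 -0.0016] turn [0.0004 0.0049 0.001 ] F [-0.9 -0.3 -0.1] open 0.0504 pos [ 0.4127 -0.1604  0.0139] rot [-9.002e+01 -6.000e-02  2.800e-01]
```

```bash
python3 -m crank '-.001 .002 -.001 0 0 0;-.001 .002 -.001 0 0 0';python3 -m crank '0 .0015 0 0 0 0;0 .0015 0 0 0 0';python3 -m crank '0 .0015 0 0 0 0;0 .0015 0 0 0 0' ;python3 -m crank '0 .0015 0 0 0 0;0 .0015 0 0 0 0'
```

```text
time: 2.8
ee_pos: [0.4112, -0.1614, 0.0112]
tcp_rot: [-90.0, 0.0, 0.3]
wrist_force: [-0.4, 0.3, 0.1]
opening: 0.0505
time: 3.0
ee_pos: [0.4112, -0.1612, 0.0096]
tcp_rot: [-90.0, 0.0, 0.3]
wrist_force: [-0.2, -0.6, -0.1]
opening: 0.0505
time: 3.2
ee_pos: [0.4112, -0.1612, 0.0081]
tcp_rot: [-90.0, 0.0, 0.3]
wrist_force: [-0.1, -0.1, -0.2]
opening: 0.0503
time: 3.4
ee_pos: [0.4114, -0.1612, 0.0078]
tcp_rot: [-90.0, -0.0, 0.3]
wrist_force: [-5.6, 2.2, 13.1]
opening: 0.0503
```

Contact came at TCP z = 0.008, so the tips stand 8 mm ahead at 50 mm opening. I'll raise to z = 0.0205 and grip the block.

```bash
python3 -m crank '0 -.0139 0 0 0 0;0 -.0139 0 0 0 0;0 -.0139 0 0 0 0' ; python3 -m crank '0 0 0 0 0 0;0 0 0 0 0 0;0 0 0 0 0 0;0 0 0 0 0 0;0 0 0 0 0 0;0 0 0 0 0 0' 1 40; python3 d.py .4117 -.162 .1 0
```

```text
time: 3.7
ee_pos: [0.4118, -0.1614, 0.0211]
tcp_rot: [-90.0, -0.1, 0.3]
wrist_force: [0.5, -0.1, 0.3]
opening: 0.0506
time: 4.3
ee_pos: [0.4113, -0.1612, 0.0207]
tcp_rot: [-90.0, 0.0, 0.3]
wrist_force: [-2.1, 0.5, 4.8]
opening: 0.0312
t 4.3 shift [ 0.0004 -0.0793 -0.0008] turn [-0.      0.0049 -0.0002] F [-2.1  0.5  4.8] open 0.0312 pos [ 0.4113 -0.1612  0.0207] rot [-9.0e+01  1.0e-02  2.8e-01]
```

```bash
python3 -m crank '0 -.03 0 0 0 0;0 -.07 0 0 0 0;0 -.08 .05 0 -.44 0;0 -.08 .392 0 -.44 0;0 -.08 .392 0 -.44 0;0 -.08 .392 0 -.44 0;0 -.08 .392 0 -.44 0;0 -.08 .392 0 -.44 0' ;  python3 d.py .4126 .231 .085 25.3
```

```text
time: 5.1
ee_pos: [0.4093, 0.1399, 0.1003]
tcp_rot: [-90.0, -0.0, 25.5]
wrist_force: [1.1, -0.5, -1.5]
opening: 0.0312
t 5.1 shift [0.0422 0.0153 0.0808] turn [0.     0.0035 0.0002] F [ 1.1 -0.5 -1.5] open 0.0312 pos [0.4093 0.1399 0.1003] rot [-9.00e+01 -1.00e-02  2.55e+01]
```

```bash
python3 -m crank '.0422 .0153 .0808 0 0 0;.0422 .0153 .0808 0 0 0;.0422 .0153 .0808 0 0 0;.0422 .0153 .0808 0 0 0'
python3 - <<'E'
from h import *
from d import delta
delta([.4126,.231,.035],25.3)
b=snap('scene','s2.png'); a=snap('top','t2.png')
s=bot.get_obs(); x,y,z=s['ee_pos']
print('block underside centre px', proj('scene',[x,y,z-.0207])); 
c,sn=np.cos(np.radians(25.4)),np.sin(np.radians(25.4))
X=np.array([[.4126+c*i*.0235-sn*j*.0325,.231+sn*i*.0235+c*j*.0325,.019] for i,j in((1,1),(1,-1),(-1,-1),(-1,1))])
v=b.copy()
S=8; big=cv2.resize(v[185:260,150:240],None,fx=S,fy=S,interpolation=2)
for P in X:
    u=(proj('scene',P)[0]-[150,185]+.5)*S; cv2.circle(big,tuple(u.astype(int).tolist()),4,(255,0,255),-1)
cv2.imwrite('pics/c4.png',big)
E
```

```text
time: 5.5
ee_pos: [0.4125, 0.2295, 0.0843]
tcp_rot: [-90.0, 0.1, 25.6]
wrist_force: [-0.2, -0.1, -1.6]
opening: 0.031
t 5.5 shift [0.0008 0.0493 0.0014] turn [ 0.0002  0.0058 -0.0019] F [-0.2 -0.1 -1.6] open 0.031 pos [0.4125 0.2295 0.0843] rot [-90.01   0.11  25.63]
block underside centre px [[190.18554195 212.54365727]]
```

View pics/c4.png

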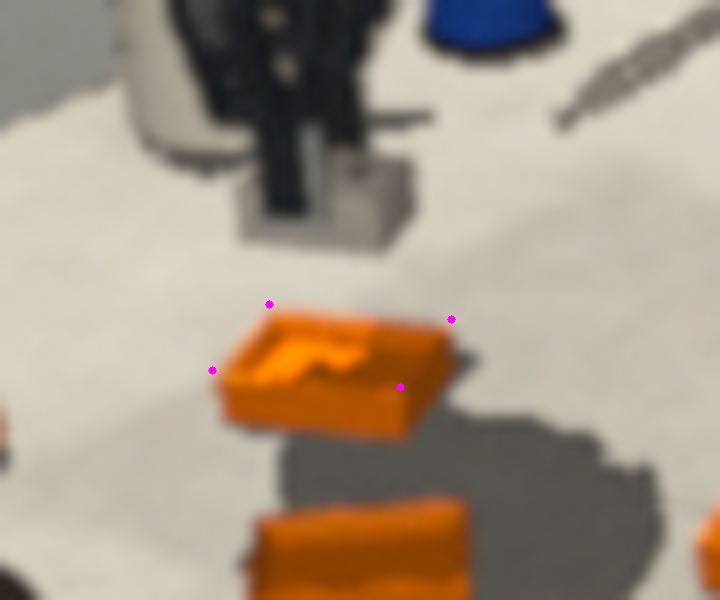

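Run:
```python
from h import *
from scipy.spatial.transform import Rotation as Ro
p=np.array([.4125,.2295,.0843-.0207]);c,sn=np.cos(np.radians(25.6)),np.sin(np.radians(25.6))
for h in(0,.022):
  for i,j in((1,1),(1,-1),(-1,-1),(-1,1)):
    P=p+[c*i*.016-sn*j*.025,sn*i*.016+c*j*.025,h]; print(h,i,j,((proj('scene',P)[0]-[150,185]+.5)*8).round(),proj('top',P)[0].round(1))
a=cv2.imread('pics/t2.png'); print(proj('top',p)); v=cv2.cvtColor(a,6)
cv2.imwrite('pics/c5.png',cv2.resize(a[225:300,165:255],None,fx=7,fy=7,interpolation=2))
```

```text
0 1 1 [269. 199.] [191.8 261.7]
0 1 -1 [412. 210.] [209.3 253.2]
0 -1 -1 [376. 254.] [214.5 264.4]
0 -1 1 [230. 242.] [197.1 272.8]
0.022 1 1 [261. 139.] [190.4 261.6]
0.022 1 -1 [405. 149.] [208.1 253.1]
0.022 -1 -1 [369. 192.] [213.5 264.4]
0.022 -1 1 [222. 181.] [195.7 273. ]
[[203.17168112 263.0153073 ]]
```

View pics/c5.png

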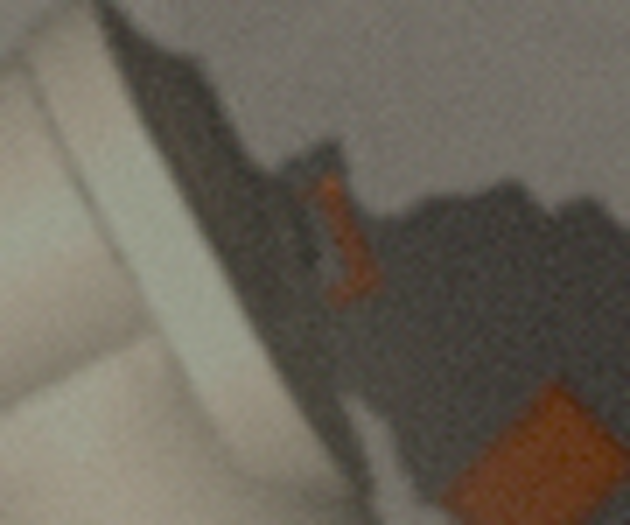

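Relative to the block held in the gripper, the top view agrees within about 1 mm: the block's right edge is at crop (313,200) to (348,282), as predicted. The scene view hints at 1–2 px, but along its weak axis. I trust the top view and descend gently.

```bash
python3 -m crank '.0005 .025 .001 0 .004 0;.0005 .038 .001 0 .004 0;.0005 .044 .001 0 .004 0;.0005 .048 .001 0 .004 0;.0005 .05 .001 0 .004 0;.0005 .05 .001 0 .004 0'; python3 d.py .4121 .2307 .0307 25.4
```

```text
time: 6.2
ee_pos: [0.4135, 0.2301, 0.0358]
tcp_rot: [-90.0, -0.0, 25.3]
wrist_force: [0.1, -0.3, -1.0]
opening: 0.0309
t 6.2 shift [-0.001   0.0051  0.0011] turn [-0.0002 -0.0025  0.0007] F [ 0.1 -0.3 -1. ] open 0.0309 pos [0.4135 0.2301 0.0358] rot [-8.999e+01 -4.000e-02  2.526e+01]
```

```bash
python3 -m crank '-.001 .002 .001 0 0 0;-.001 .002 .001 0 0 0'; python3 -m crank '0 .002 0 0 0 0;0 .002 0 0 0 0'; python3 -m crank '0 .001 0 0 0 0;0 .001 0 0 0 0'
```

```text
time: 6.4
ee_pos: [0.4119, 0.2306, 0.0334]
tcp_rot: [-90.0, -0.0, 25.3]
wrist_force: [0.3, 0.6, -2.4]
opening: 0.0312
time: 6.6
ee_pos: [0.4117, 0.2305, 0.0311]
tcp_rot: [-90.0, 0.0, 25.3]
wrist_force: [-0.8, 0.6, -2.3]
opening: 0.0312
time: 6.8
ee_pos: [0.4118, 0.2306, 0.0307]
tcp_rot: [-90.0, -0.0, 25.3]
wrist_force: [-2.8, 0.0, 3.1]
opening: 0.0308
```

```bash
python3 -m crank '0 0 0 0 0 0;0 0 0 0 0 0;0 0 0 0 0 0;0 0 0 0 0 0;0 -.03 0 0 0 0;0 -.06 0 0 0 0;0 -.06 0 0 0 0' -.45
python3 - <<'E'
from h import *
from d import delta
delta([.4121,.231,.0165],25.4)
b=snap('scene','s3.png')
cv2.imwrite('pics/c6.png',cv2.resize(b[185:260,150:240],None,fx=7,fy=7,interpolation=2))
hs=cv2.cvtColor(b,40)
E
```

```text
time: 7.5
ee_pos: [0.4136, 0.2315, 0.0942]
tcp_rot: [-90.0, -0.3, 25.3]
wrist_force: [0.5, 0.0, 0.6]
opening: 0.0623
t 7.5 shift [-0.002   0.0777  0.0002] turn [-0.0003 -0.0023  0.0058] F [0.5 0.  0.6] open 0.0623 pos [0.4136 0.2315 0.0942] rot [-89.98  -0.34  25.27]
```

View pics/c6.png

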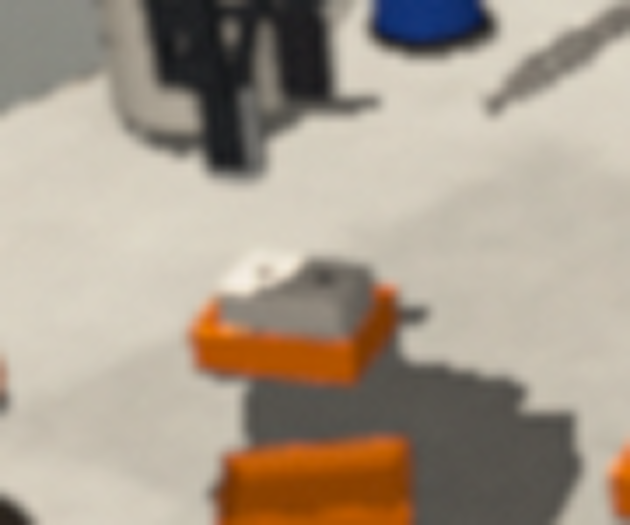

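The block sits flat in the pocket (crop: block at (295,295), walls even all round). Now to take the loaded carrier.

```bash
python3 -m crank '0 .03 0 0 0 0;0 .055 0 0 0 0;0 .068 0 0 0 0;0 .071 0 0 0 0;0 .071 0 0 0 0'; python3 d.py .412 .231 .0165 25.4
```

```text
time: 8.05
ee_pos: [0.4117, 0.2304, 0.0192]
tcp_rot: [-90.0, 0.0, 25.3]
wrist_force: [0.2, 0.1, 0.1]
opening: 0.0621
t 8.05 shift [0.0005 0.0027 0.0004] turn [ 0.0001 -0.0022 -0.0007] F [0.2 0.1 0.1] open 0.0621 pos [0.4117 0.2304 0.0192] rot [-9.000e+01  4.000e-02  2.527e+01]
```

```bash
python3 -m crank '0 .0027 0 0 0 0;0 .0027 0 0 0 0';python3 -m crank '0 0 0 0 0 0;0 0 0 0 0 0;0 0 0 0 0 0;0 0 0 0 0 0;0 0 0 0 0 0;0 0 0 0 0 0' 1 60; python3 -m crank '0 -.03 0 0 0 0;0 -.08 0 0 0 0;0 -.09 0 0 0 0;0 -.09 0 0 0 0'; python3 d.py .6038 .029 .1 2
```

```text
time: 8.25
ee_pos: [0.4123, 0.2308, 0.0173]
tcp_rot: [-90.0, -0.1, 25.3]
wrist_force: [-1.0, 0.3, 0.7]
opening: 0.0618
time: 8.85
ee_pos: [0.4122, 0.2307, 0.0176]
tcp_rot: [-90.0, -0.1, 25.3]
wrist_force: [-2.0, -0.9, 6.3]
opening: 0.0454
time: 9.25
ee_pos: [0.4128, 0.2311, 0.1084]
tcp_rot: [-90.0, -0.2, 25.3]
wrist_force: [0.4, 0.2, -4.5]
opening: 0.0451
t 9.25 shift [ 0.0864  0.0087 -0.2643] turn [-0.001   0.4061  0.0035] F [ 0.4  0.2 -4.5] open 0.0451 pos [0.4128 0.2311 0.1084] rot [-89.98  -0.21  25.27]
```

```bash
python3 -m crank '.0864 0 -.2643 0 .406 0;.0864 0 -.2643 0 .406 0;.0864 0 -.2643 0 .406 0;.0864 0 -.2643 0 .406 0;.0864 0 -.2643 0 .406 0;.0864 0 -.2643 0 .406 0;.0864 0 -.2643 0 .406 0;.0864 0 -.2643 0 .406 0'
python3 - <<'E'
from h import *
from d import delta
delta([.6038,.029,.0396],2)
b=snap('scene','s4.png'); 
def F(x,y,z,o=(.604,.0242),w=2.0):
    w=np.radians(w); return [o[0]+x*np.cos(w)-y*np.sin(w),o[1]+x*np.sin(w)+y*np.cos(w),z]
S=6;big=cv2.resize(b[175:265,235:365],None,fx=S,fy=S,interpolation=2)
def dot(P,col):
    u=(proj('scene',P)[0]-[235,175]+.5)*S; cv2.circle(big,tuple(u.astype(int).tolist()),3,col,-1)
for P in [F(-.063,.145,.012),F(-.063,-.21,.012),F(.0265,-.03,.018),F(-.0345,-.033,.018),F(-.0345,.051,.018),F(.0265,.051,.018),F(-.036,.051,.062),F(.036,.051,.062),F(-.036,.136,.062),F(0,-.202,.04)]: dot(P,(255,0,255))
s=bot.get_obs();p=s['ee_pos'];w=s['tcp_rot'][2]
for i in(1,-1):
  for j in(1,-1):
    dot(F(i*.0235,j*.0325,p[2]-.0176,p[:2],w),(0,255,0))
cv2.imwrite('pics/c7.png',big)
E
```

```text
time: 10.05
ee_pos: [0.6019, 0.0278, 0.104]
tcp_rot: [-90.0, 0.2, 1.9]
wrist_force: [0.1, 0.4, -3.6]
opening: 0.0454
t 10.05 shift [0.0022 0.0644 0.0011] turn [-0.0001 -0.0012 -0.0039] F [ 0.1  0.4 -3.6] open 0.0454 pos [0.6019 0.0278 0.104 ] rot [-89.99   0.22   1.93]
```

View pics/c7.png

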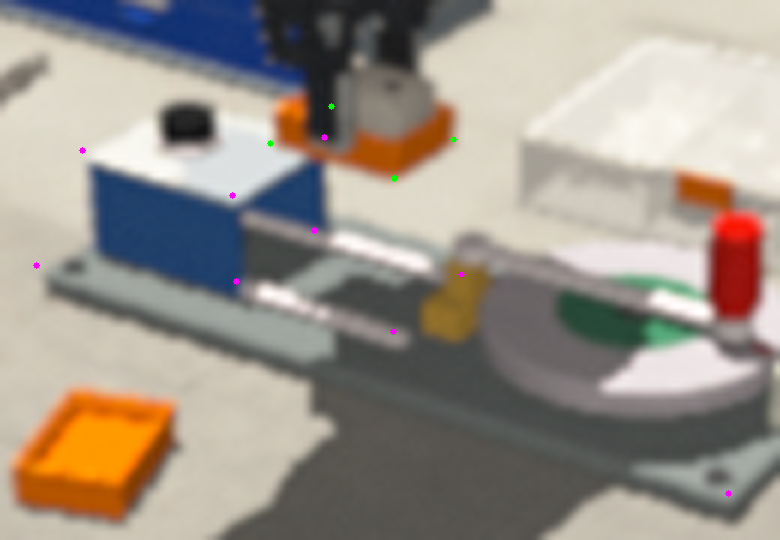

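Green dots (the held carrier) match the picture to within about 1 px. The feeder dots sit about 1.7 px left of and 2 px above the real feeder. That is a camera disagreement, so I'll lower to just above the rails and judge alignment relatively.

```bash
python3 -m crank '.002 .03 0 0 -.001 0;.002 .055 0 0 -.001 0;.002 .06 0 0 -.001 0;.002 .06 0 0 -.001 0;.002 .06 0 0 -.001 0'
python3 - <<'E'
from h import *
from d import delta
delta([.6038,.029,.0296],2)
b=snap('scene','s5.png'); 
S=9;x0,y0=262,185;big=cv2.resize(b[y0:y0+60,x0:x0+85],None,fx=S,fy=S,interpolation=2)
s=bot.get_obs();p=s['ee_pos'];w=np.radians(s['tcp_rot'][2])
for h in (0,.019):
 for i in(1,-1):
  for j in(1,-1):
    P=[p[0]+i*.0235*np.cos(w)-j*.0325*np.sin(w),p[1]+i*.0235*np.sin(w)+j*.0325*np.cos(w),p[2]-.0176+h]
    u=(proj('scene',P)[0]-[x0,y0]+.5)*S; cv2.circle(big,tuple(u.astype(int).tolist()),3,(0,255,0),-1)
cv2.imwrite('pics/c8.png',big)
E
```

```text
time: 10.6
ee_pos: [0.6051, 0.029, 0.0479]
tcp_rot: [-90.0, -0.1, 2.1]
wrist_force: [0.5, -0.8, -2.8]
opening: 0.0452
t 10.6 shift [-0.0013  0.0183  0.    ] turn [-0.0001  0.0019  0.0014] F [ 0.5 -0.8 -2.8] open 0.0452 pos [0.6051 0.029  0.0479] rot [-8.999e+01 -8.000e-02  2.110e+00]
```

View pics/c8.png

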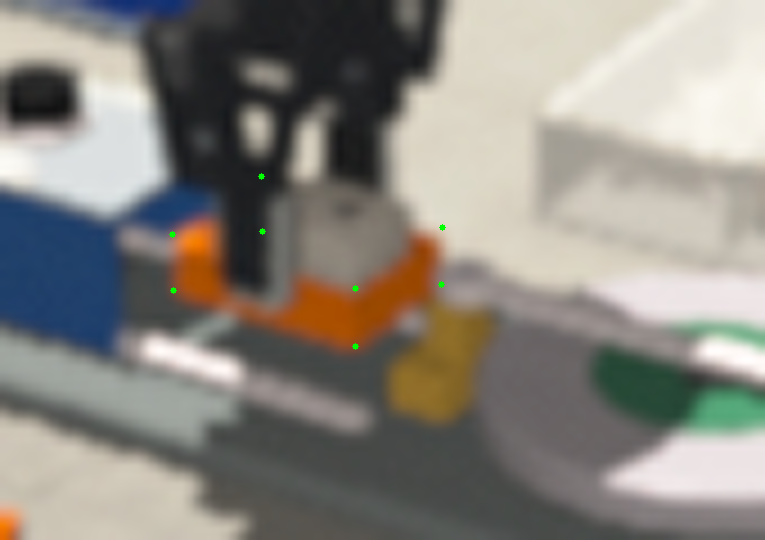

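Run:
```python
from h import *
b=cv2.imread('pics/s4.png'); g=cv2.GaussianBlur(cv2.cvtColor(b,6),(0,0),.6).astype(int)
for u in (280,284,288,292,296,300): print(u,'near',list(zip(range(218,234),g[218:234,u])))
for u in (290,294,298,302,306): print(u,'far',list(zip(range(207,224),g[207:224,u])))
# scene point -> feeder coords with top-based pose
ey=np.array([-np.sin(np.radians(2)),np.cos(np.radians(2))]);ex=np.array([ey[1],-ey[0]]);o=np.array([.604,.0242])
for n,z,c in [('near inner',.018,(260,283)),('near inner',.018,(400,330)),('far inner',.018,(330,243)),('far inner',.018,(430,275)),('mouth top near',.062,(243,203)),('tunnel far end near top',.062,(92,165)),('plate corner',.012,(48,283)),('plate corner +y bottom',.0,(50,292)),('handle base',.057,(735,318))]:
    P=ray('scene',(np.array(c)+.5)/6-.5+[235,175],z)[0]; q=P[:2]-o; print(n,P.round(4),'feeder',(q@ex).round(4),(q@ey).round(4))
```

```text
280 near [(218, np.int64(70)), (219, np.int64(70)), (220, np.int64(73)), (221, np.int64(98)), (222, np.int64(162)), (223, np.int64(222)), (224, np.int64(230)), (225, np.int64(189)), (226, np.int64(154)), (227, np.int64(154)), (228, np.int64(161)), (229, np.int64(164)), (230, np.int64(164)), (231, np.int64(161)), (232, np.int64(150)), (233, np.int64(127))]
284 near [(218, np.int64(72)), (219, np.int64(80)), (220, np.int64(105)), (221, np.int64(137)), (222, np.int64(159)), (223, np.int64(177)), (224, np.int64(199)), (225, np.int64(210)), (226, np.int64(189)), (227, np.int64(159)), (228, np.int64(154)), (229, np.int64(161)), (230, np.int64(163)), (231, np.int64(163)), (232, np.int64(162)), (233, np.int64(155))]
288 near [(218, np.int64(121)), (219, np.int64(148)), (220, np.int64(161)), (221, np.int64(163)), (222, np.int64(154)), (223, np.int64(131)), (224, np.int64(108)), (225, np.int64(126)), (226, np.int64(170)), (227, np.int64(187)), (228, np.int64(165)), (229, np.int64(153)), (230, np.int64(158)), (231, np.int64(162)), (232, np.int64(161)), (233, np.int64(150))]
292 near [(218, np.i
[... 2787 characters left out ...]
64(175)), (217, np.int64(182)), (218, np.int64(197)), (219, np.int64(193)), (220, np.int64(160)), (221, np.int64(120)), (222, np.int64(87)), (223, np.int64(78))]
near inner [0.5726 0.0644 0.018 ] feeder -0.0299 0.0412
near inner [ 0.5733 -0.0121  0.018 ] feeder -0.0319 -0.0352
far inner [0.6224 0.0621 0.018 ] feeder 0.0197 0.0372
far inner [0.6229 0.0064 0.018 ] feeder 0.0183 -0.0185
mouth top near [0.5627 0.0648 0.062 ] feeder -0.0398 0.042
tunnel far end near top [0.554  0.1451 0.062 ] feeder -0.0457 0.1225
plate corner [0.5258 0.1505 0.012 ] feeder -0.0737 0.1289
plate corner +y bottom [0.5363 0.1595 0.    ] feeder -0.063 0.1376
handle base [ 0.6025 -0.1581  0.057 ] feeder -0.0079 -0.1822
```

Run:
```python
from h import *
a=snap('top','t5.png'); hsv=cv2.cvtColor(a,40)
om=(hsv[...,0]<22)&(hsv[...,0]>4)&(hsv[...,1]>110)&(hsv[...,2]>50)
k,l,st,ce=cv2.connectedComponentsWithStats(om.astype(np.uint8)); print([(st[i].tolist()) for i in range(1,k) if st[i,4]>10])
s=bot.get_obs();p=s['ee_pos'];w=np.radians(s['tcp_rot'][2]);print(p)
for i in(1,-1):
  for j in(1,-1):
    P=[p[0]+i*.0235*np.cos(w)-j*.0325*np.sin(w),p[1]+i*.0235*np.sin(w)+j*.0325*np.cos(w),p[2]-.0176+.019]
    print(i,j,proj('top',P)[0].round(1))
# red/ green/ pillars in scene: centroid comparisons
b=cv2.imread('pics/s0.png'); hs=cv2.cvtColor(b,40)
red=((hs[...,0]<6)|(hs[...,0]>170))&(hs[...,1]>110); q=np.zeros_like(red); q[195:245,340:375]=red[195:245,340:375]
pp=np.argwhere(q)[:,::-1]; print('handle px bbox',pp.min(0),pp.max(0),pp.mean(0))
for z in(.057,.078,.099): print(z,proj('scene',[.6082,-.1493,z])[0].round(1))
gr=(hs[...,0]>45)&(hs[...,0]<90)&(hs[...,1]>70); q=np.zeros_like(red); q[215:255,310:360]=gr[215:255,310:360]; pp=np.argwhere(q)[:,::-1];print('green bbox',pp.min(0),pp.max(0),(pp.min(0)+pp.max(0))/2,'pred',proj('scene',[.6083,-.1057,.044])[0].round(1))
```

```text
[[473, 102, 13, 7, 25], [406, 127, 12, 3, 25], [481, 152, 8, 5, 20], [467, 155, 9, 5, 18], [228, 280, 26, 28, 417], [148, 286, 36, 19, 310], [426, 305, 14, 5, 23]]
[0.60550918 0.02870552 0.04826619]
1 1 [267.5 181.3]
1 -1 [291.9 180.3]
-1 1 [268.2 198.8]
-1 -1 [292.7 197.8]
handle px bbox [353 210] [361 227] [357.31111111 218.45925926]
0.057 [355.1 225.7]
0.078 [355.5 218.1]
0.099 [355.9 210.4]
green bbox [328 222] [350 232] [339. 227.] pred [339.6 225.4]
```

The two cameras disagree by about 5 mm at the feeder. I'll aim midway (x ≈ 0.601, y ≈ 0.026) and probe: on the floor TCP z is about 0.0296, on the rails about 0.0356.

```bash
python3 -m crank '-.0042 .004 -.003 0 .002 0;-.0042 .008 -.003 0 .002 0;-.0042 .010 -.003 0 .002 0;-.0042 .010 -.003 0 .002 0'; python3 -m crank '0 .0015 0 0 0 0;0 .0015 0 0 0 0'; python3 -m crank '0 .0015 0 0 0 0;0 .0015 0 0 0 0'; python3 -m crank '0 .0015 0 0 0 0;0 .0015 0 0 0 0'
```

```text
time: 11.1
ee_pos: [0.6004, 0.0252, 0.0361]
tcp_rot: [-90.0, 0.0, 1.9]
wrist_force: [-0.6, -0.2, -2.7]
opening: 0.0452
time: 11.3
ee_pos: [0.6007, 0.0253, 0.0349]
tcp_rot: [-90.0, 0.0, 2.0]
wrist_force: [-0.9, -0.6, -4.2]
opening: 0.045
time: 11.5
ee_pos: [0.6006, 0.0253, 0.0334]
tcp_rot: [-90.0, 0.0, 2.0]
wrist_force: [0.6, -0.4, -2.7]
opening: 0.045
time: 11.7
ee_pos: [0.6006, 0.0253, 0.0319]
tcp_rot: [-90.0, 0.0, 1.9]
wrist_force: [-0.3, -0.1, -3.2]
opening: 0.0453
```

```bash
python3 -m crank '0 .0015 0 0 0 0;0 .0015 0 0 0 0'; python3 -m crank '0 .001 0 0 0 0;0 .001 0 0 0 0';  python3 -m crank '0 .0005 0 0 0 0;0 .0005 0 0 0 0'
```

```text
time: 11.9
ee_pos: [0.6006, 0.0253, 0.0304]
tcp_rot: [-90.0, 0.0, 1.9]
wrist_force: [0.1, 0.1, -3.2]
opening: 0.045
time: 12.1
ee_pos: [0.6008, 0.0253, 0.0297]
tcp_rot: [-90.0, -0.0, 1.9]
wrist_force: [-0.3, -0.4, -2.0]
opening: 0.0454
time: 12.3
ee_pos: [0.6008, 0.0253, 0.0297]
tcp_rot: [-90.0, -0.0, 1.9]
wrist_force: [-3.8, -0.6, 3.5]
opening: 0.0453
```

The carrier is on the channel floor at z = 0.0297, as predicted, with no rail contact. Release, lift and check.

```bash
python3 -m crank '0 0 0 0 0 0;0 0 0 0 0 0;0 0 0 0 0 0;0 0 0 0 0 0;0 -.04 0 0 0 0;0 -.09 0 0 0 0;0 -.12 0 0 0 0;0 -.12 0 0 0 0' -.45 40
python3 - <<'E'
from h import *
from d import delta
delta([.609,-.151,.15],2)
b=snap('scene','s6.png'); x0,y0=240,180
cv2.imwrite('pics/c9.png',cv2.resize(b[y0:y0+75,x0:x0+130],None,fx=6,fy=6,interpolation=2))
E
```

```text
time: 13.1
ee_pos: [0.6028, 0.0254, 0.1546]
tcp_rot: [-90.0, -0.5, 1.9]
wrist_force: [-0.0, 0.6, 0.5]
opening: 0.0619
t 13.1 shift [ 0.0002  0.0046 -0.1765] turn [-0.0001 -0.0009  0.008 ] F [-0.   0.6  0.5] open 0.0619 pos [0.6028 0.0254 0.1546] rot [-90.    -0.46   1.95]
```

View pics/c9.png

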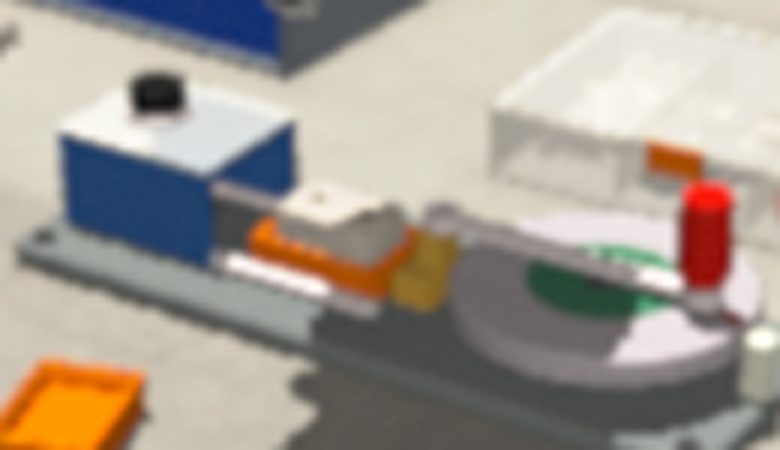

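The carrier sits between the rails, in front of the pusher and clear of the tunnel mouth (crop (330,260)), with the block flat in it. Now over the handle.

```bash
python3 -m crank '-.001 0 -.178 0 0 0;-.001 0 -.178 0 0 0;-.001 0 -.178 0 0 0;-.001 0 -.178 0 0 0;-.001 0 -.178 0 0 0;-.001 0 -.178 0 0 0'
python3 - <<'E'
from h import *
from d import delta
delta([.608,-.1515,.077],2)
b=snap('scene','s7.png');hs=cv2.cvtColor(b,40)
red=((hs[...,0]<6)|(hs[...,0]>170))&(hs[...,1]>110); q=np.zeros_like(red); q[195:245,340:375]=red[195:245,340:375]
pp=np.argwhere(q)[:,::-1]; print('handle px bbox',pp.min(0),pp.max(0),pp.mean(0))
E
```

```text
time: 13.75
ee_pos: [0.6052, -0.153, 0.1475]
tcp_rot: [-89.9, 0.1, 1.9]
wrist_force: [-0.2, 0.6, -0.6]
opening: 0.0621
t 13.75 shift [0.003  0.0705 0.0013] turn [-0.0009 -0.0024 -0.0021] F [-0.2  0.6 -0.6] open 0.0621 pos [ 0.6052 -0.153   0.1475] rot [-89.95   0.12   1.86]
handle px bbox [353 210] [361 227] [357.2556391  218.56390977]
```

```bash
python3 -m crank '.0015 .03 .001 0 0 0;.0015 .06 .001 0 0 0;.0015 .0705 .001 0 0 0;.0015 .0705 .001 0 0 0;.0015 .0705 .001 0 0 0' -.1; python3 -m crank '0 0 0 0 0 0;0 0 0 0 0 0;0 0 0 0 0 0' .25 20; python3 -m crank '0 0 0 0 0 0;0 0 0 0 0 0' .35;  python3 -m crank '0 0 0 0 0 0;0 0 0 0 0 0;0 0 0 0 0 0;0 0 0 0 0 0' 1 30
```

```text
time: 14.3
ee_pos: [0.6076, -0.151, 0.0797]
tcp_rot: [-90.0, -0.1, 2.0]
wrist_force: [-0.0, 0.3, 0.6]
opening: 0.0469
time: 14.6
ee_pos: [0.6076, -0.1517, 0.0796]
tcp_rot: [-90.0, -0.1, 1.9]
wrist_force: [0.8, -0.1, 0.1]
opening: 0.032
time: 14.8
ee_pos: [0.6077, -0.1517, 0.0791]
tcp_rot: [-90.0, -0.1, 1.9]
wrist_force: [2.3, 0.5, 1.6]
opening: 0.0278
time: 15.2
ee_pos: [0.6078, -0.1517, 0.0794]
tcp_rot: [-90.0, -0.1, 1.9]
wrist_force: [1.9, -0.3, 4.6]
opening: 0.0229
```

Run:
```python
import numpy as np
f=lambda d:np.array([-45*np.sin(np.radians(d)),45*(1-np.cos(np.radians(d)))])
prev=3
for s in(10,90,170,250,330):
    print('; '.join(f'{v[0]:.1f} {v[1]:.1f}' for v in (f(d)-f(prev) for d in range(s,min(s+80,370),10)))); prev=s+70
```

```text
-5.5 0.6; -13.0 2.7; -20.1 6.0; -26.6 10.5; -32.1 16.0; -36.6 22.4; -39.9 29.5; -42.0 37.1
-0.7 7.8; 0.0 15.6; 2.0 23.2; 5.3 30.3; 9.8 36.7; 15.4 42.3; 21.8 46.8; 28.9 50.1
7.6 2.0; 15.4 2.7; 23.2 2.0; 30.8 0.0; 37.9 -3.3; 44.3 -7.8; 49.9 -13.4; 54.4 -19.8
3.3 -7.1; 5.3 -14.7; 6.0 -22.5; 5.3 -30.3; 3.3 -37.9; 0.0 -45.0; -4.5 -51.4; -10.0 -57.0
-6.4 -4.5; -13.5 -7.8; -21.1 -9.8; -28.9 -10.5
```

```bash
python3 -m crank '-.0055 0 .0006 0 0 0;-.013 0 .0027 0 0 0;-.0201 0 .006 0 0 0;-.0266 0 .0105 0 0 0;-.0321 0 .016 0 0 0;-.0366 0 .0224 0 0 0;-.0399 0 .0295 0 0 0;-.042 0 .0371 0 0 0'
```

```text
time: 16.0
ee_pos: [0.5641, -0.1167, 0.0793]
tcp_rot: [-90.1, -0.1, 1.9]
wrist_force: [3.1, -6.2, 5.9]
opening: 0.0229
```

```bash
python3 -m crank '-.0007 0 .0078 0 0 0;0 0 .0156 0 0 0;.002 0 .0232 0 0 0;.0053 0 .0303 0 0 0;.0098 0 .0367 0 0 0;.0154 0 .0423 0 0 0;.0218 0 .0468 0 0 0;.0289 0 .0501 0 0 0'
```

```text
time: 16.8
ee_pos: [0.5905, -0.0652, 0.0793]
tcp_rot: [-90.1, 0.1, 1.9]
wrist_force: [-3.7, -4.5, 10.2]
opening: 0.0229
```

```bash
python3 -m crank '.0076 0 .002 0 0 0;.0154 0 .0027 0 0 0;.0232 0 .002 0 0 0;.0308 0 0 0 0 0;.0379 0 -.0033 0 0 0;.0443 0 -.0078 0 0 0;.0499 0 -.0134 0 0 0;.0544 0 -.0198 0 0 0'
```

```text
time: 17.6
ee_pos: [0.6459, -0.0823, 0.0793]
tcp_rot: [-89.9, 0.0, 2.0]
wrist_force: [-4.8, 2.8, 10.5]
opening: 0.0228
```

```bash
python3 -m crank '.0033 0 -.0071 0 0 0;.0053 0 -.0147 0 0 0;.006 0 -.0225 0 0 0;.0053 0 -.0303 0 0 0;.0033 0 -.0379 0 0 0;0 0 -.045 0 0 0;-.0045 0 -.0514 0 0 0;-.01 0 -.057 0 0 0'
```

```text
time: 18.4
ee_pos: [0.6386, -0.1398, 0.0793]
tcp_rot: [-90.0, -0.1, 2.0]
wrist_force: [2.3, 3.3, 7.1]
opening: 0.0227
```

```bash
python3 -m crank '-.0064 0 -.0045 0 0 0;-.0135 0 -.0078 0 0 0;-.0211 0 -.0098 0 0 0;-.0265 0 -.0105 0 0 0;-.0265 0 -.0105 0 0 0;-.0265 0 -.0105 0 0 0'
```

```text
time: 19.0
ee_pos: [0.6114, -0.1516, 0.0793]
tcp_rot: [-90.0, 0.0, 1.9]
wrist_force: [-3.0, -1.4, 9.7]
opening: 0.023
```

```bash
python3 -m crank '0 0 0 0 0 0;0 0 0 0 0 0;0 0 0 0 0 0;0 0 0 0 0 0;0 -.03 0 0 0 0;0 -.07 0 0 0 0;0 -.07 0 0 0 0' -.1
python3 - <<'E'
from h import *
from d import delta
delta([.6092,-.1515,.0797],2)
def red(f):
    b=cv2.imread(f);hs=cv2.cvtColor(b,40)
    r=((hs[...,0]<6)|(hs[...,0]>170))&(hs[...,1]>110); q=np.zeros_like(r); q[195:245,340:375]=r[195:245,340:375]
    w=np.clip(b[...,2].astype(float)-np.maximum(b[...,0],b[...,1]),0,None)*cv2.dilate(q.astype(np.uint8),np.ones((3,3)))
    v,u=np.mgrid[:420,:560]; return (u*w).sum()/w.sum(),(v*w).sum()/w.sum(),q.sum()
snap('scene','s8.png')
for f in('s0','s7','s8'): print(f,red(f'pics/{f}.png'))
P=np.array([.609,-.1516,.078])
for d in(-5,5):
    t=np.radians(d); print(d,proj('scene',P+[-.045*np.sin(t),0.045*(1-np.cos(t)),0])-proj('scene',P))
E
```

```text
time: 19.7
ee_pos: [0.6139, -0.1519, 0.1543]
tcp_rot: [-90.1, -0.4, 2.0]
wrist_force: [0.4, 0.0, 0.5]
opening: 0.0471
t 19.7 shift [-0.0052  0.0746  0.0007] turn [ 0.002  -0.0009  0.0073] F [0.4 0.  0.5] open 0.0471 pos [ 0.6139 -0.1519  0.1543] rot [-90.12  -0.42   1.95]
s0 (np.float64(357.26754067779046), np.float64(217.58658928386362), np.int64(135))
s7 (np.float64(357.1282091503268), np.float64(218.10666666666665), np.int64(133))
s8 (np.float64(357.4763320004323), np.float64(218.14865449043555), np.int64(137))
-5 [[ 0.72895193 -0.62619105]]
5 [[-0.85706654  0.59180478]]
```

```bash
python3 -m crank '-.2 -.08 .35 0 0 0;-.2 -.08 .35 0 0 0;-.2 -.08 .35 0 0 0;-.2 -.08 .35 0 0 0;-.2 -.08 .35 0 0 0;-.2 -.08 .35 0 0 0;-.2 -.08 .35 0 0 0;-.2 -.08 .35 0 0 0'
cat > r.py <<'E'
from h import *
def red(b,box):
    hs=cv2.cvtColor(b,40); r=((hs[...,0]<6)|(hs[...,0]>170))&(hs[...,1]>110); q=np.zeros_like(r); x0,y0,x1,y1=box; q[y0:y1,x0:x1]=r[y0:y1,x0:x1]
    w=np.clip(b[...,2].astype(float)-np.maximum(b[...,0],b[...,1]),0,None)*cv2.dilate(q.astype(np.uint8),np.ones((3,3)))
    v,u=np.mgrid[:420,:560]; return np.round([(u*w).sum()/w.sum(),(v*w).sum()/w.sum(),q.sum()],2)
T=(338,172,364,202);S=(340,195,375,245)
def rep(tag):
    ts=[snap('top',f't{tag}{i}.png') for i in range(3)]; ss=[snap('scene',f's{tag}{i}.png') for i in range(3)]
    print('start',red(cv2.imread('pics/t0.png'),T),red(cv2.imread('pics/s0.png'),S),red(cv2.imread('pics/s4.png'),S))
    print('now top',np.mean([red(t,T) for t in ts],0),'scene',np.mean([red(t,S) for t in ss],0)); return ts,ss
E
python3 - <<'E'
from r import *
from d import delta
ts,ss=rep('9'); delta([.6092,-.1515,.15],2)
P=np.array([.609,-.1516,.095])
for d in(-5,5):
    t=np.radians(d); print(d,proj('top',P+[-.045*np.sin(t),0.045*(1-np.cos(t)),0])-proj('top',P))
E
```

```text
time: 20.55
ee_pos: [0.4043, 0.1835, 0.2259]
tcp_rot: [-90.0, 0.0, 1.9]
wrist_force: [1.5, 0.3, 0.6]
opening: 0.0471
start [349.68 185.19  60.  ] [357.27 217.59 135.  ] [357.26 217.65 135.  ]
now top [349.61666667 184.49333333  60.66666667] scene [357.64333333 217.43333333 141.33333333]
t 20.85 shift [ 0.1919  0.0757 -0.3397] turn [ 0.0007 -0.0014 -0.001 ] F [-0.9  0.6  0.3] open 0.0471 pos [0.4061 0.1817 0.2256] rot [-9.004e+01  6.000e-02  1.920e+00]
-5 [[-0.09579579 -1.50984183]]
5 [[-0.03743303  1.51154601]]
```

Both cameras agree the handle is about 2.3° short of the start mark (top −0.70 px, scene +0.38 px), which is 1.8 mm at the handle. I'll go back and finish the revolution.

```bash
python3 -m crank '.194 .0757 -.3397 0 0 0;.194 .0757 -.3397 0 0 0;.194 .0757 -.3397 0 0 0;.194 .0757 -.3397 0 0 0;.194 .0757 -.3397 0 0 0;.194 .0757 -.3397 0 0 0;.194 .0757 -.3397 0 0 0;.194 .0757 -.3397 0 0 0'; python3 -m crank '.194 0 0 0 0 0' 2>/dev/null | head -0; python3 d.py .6114 -.1516 .0793 1.95
```

```text
time: 21.65
ee_pos: [0.6114, -0.155, 0.1491]
tcp_rot: [-90.0, 0.1, 1.7]
wrist_force: [0.7, 1.1, -0.4]
opening: 0.0468
t 21.75 shift [-0.0476  0.0692  0.0065] turn [ 0.0005 -0.0091 -0.0039] F [1.  0.2 0.7] open 0.0471 pos [ 0.6594 -0.1569  0.1483] rot [-90.03   0.22   1.43]
```

A stray extra row moved the tool 48 mm in free air at z = 0.148; nothing was touched. Correcting that.

```bash
python3 -m crank '-.0476 0 .005 0 -.005 0;-.0476 0 .005 0 -.005 0;-.0476 0 .005 0 -.005 0;-.0476 0 .005 0 -.005 0';  python3 d.py .6114 -.1516 .0793 1.95
```

```text
time: 22.15
ee_pos: [0.6137, -0.147, 0.1521]
tcp_rot: [-90.0, -0.1, 2.1]
wrist_force: [0.9, -0.1, 1.2]
opening: 0.0468
t 22.15 shift [-0.0027  0.0728 -0.0045] turn [0.0008 0.003  0.0025] F [ 0.9 -0.1  1.2] open 0.0468 pos [ 0.6137 -0.147   0.1521] rot [-90.04  -0.15   2.12]
```

```bash
python3 -m crank '-.001 0 -.003 0 0 0;-.001 0 -.003 0 0 0;-.001 0 -.003 0 0 0';  python3 d.py .6114 -.1516 .0793 1.95
```

```text
time: 22.45
ee_pos: [0.6128, -0.1487, 0.1527]
tcp_rot: [-90.0, -0.2, 2.2]
wrist_force: [-0.1, -0.1, -0.5]
opening: 0.0472
t 22.45 shift [-0.0018  0.0733 -0.0028] turn [0.0008 0.0048 0.003 ] F [-0.1 -0.1 -0.5] open 0.0472 pos [ 0.6128 -0.1487  0.1527] rot [-90.05  -0.17   2.22]
```

```bash
python3 -m crank '-.0015 .04 -.0025 0 .004 0;-.0015 .065 -.0025 0 .004 0;-.0015 .0725 -.0025 0 .004 0;-.0015 .0725 -.0025 0 .004 0;-.0015 .0725 -.0025 0 .004 0';  python3 d.py .6114 -.1516 .0793 1.95
```

```text
time: 22.95
ee_pos: [0.612, -0.1512, 0.0801]
tcp_rot: [-90.0, -0.1, 2.0]
wrist_force: [-0.1, 0.4, -0.2]
opening: 0.0469
t 22.95 shift [-0.0006  0.0008 -0.0004] turn [0.0006 0.0011 0.0021] F [-0.1  0.4 -0.2] open 0.0469 pos [ 0.612  -0.1512  0.0801] rot [-90.03  -0.12   2.01]
```

```bash
python3 -m crank '0 0 0 0 0 0;0 0 0 0 0 0;0 0 0 0 0 0;0 0 0 0 0 0;0 0 0 0 0 0' 1 30; python3 -m crank '-.001 0 0 0 0 0;-.0021 0 0 0 0 0;-.0021 0 0 0 0 0;-.0021 0 0 0 0 0'; python3 -m crank '0 0 0 0 0 0;0 0 0 0 0 0;0 0 0 0 0 0;0 0 0 0 0 0;0 -.03 0 0 0 0;0 -.07 0 0 0 0;0 -.07 0 0 0 0' -.1 ;  python3 -m crank '-.2 -.08 .35 0 0 0;-.2 -.08 .35 0 0 0;-.2 -.08 .35 0 0 0;-.2 -.08 .35 0 0 0;-.2 -.08 .35 0 0 0;-.2 -.08 .35 0 0 0;-.2 -.08 .35 0 0 0;-.2 -.08 .35 0 0 0'
python3 - <<'E'
from r import *
ts,ss=rep('10')
big=cv2.resize(ss[0][175:265,235:385],None,fx=4,fy=4,interpolation=2); t=cv2.resize(ts[0][155:230,215:375],None,fx=4,fy=4,interpolation=2)
c=np.zeros((660,640,3),np.uint8); c[:360,:600]=big; c[360:660,:640]=t; cv2.imwrite('pics/c10.png',cv2.resize(c,None,fx=.9,fy=.9))
E
```

```text
time: 23.45
ee_pos: [0.6121, -0.1512, 0.0801]
tcp_rot: [-90.0, -0.1, 2.0]
wrist_force: [-0.8, 0.3, 6.9]
opening: 0.0233
time: 23.85
ee_pos: [0.6104, -0.1513, 0.0801]
tcp_rot: [-90.0, -0.2, 2.0]
wrist_force: [1.7, -0.7, 6.5]
opening: 0.0228
time: 24.55
ee_pos: [0.611, -0.1517, 0.154]
tcp_rot: [-90.1, -0.4, 2.0]
wrist_force: [0.6, 0.5, 0.5]
opening: 0.047
time: 25.35
ee_pos: [0.4014, 0.1837, 0.2265]
tcp_rot: [-90.0, -0.0, 2.0]
wrist_force: [1.2, 0.9, 0.3]
opening: 0.0471
start [349.68 185.19  60.  ] [357.27 217.59 135.  ] [357.26 217.65 135.  ]
now top [349.64333333 184.87        59.33333333] scene [357.42333333 217.55333333 137.66666667]
```

View pics/c10.png

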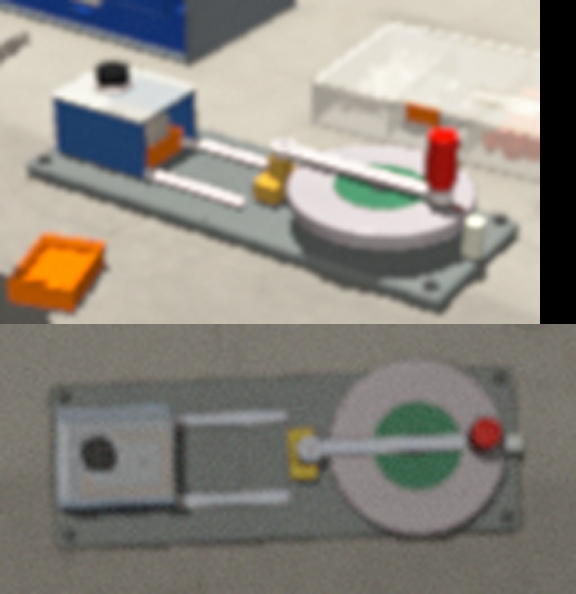

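Final view: the carrier with its block is just inside the tunnel mouth (crop (160,140)), the pusher is home (275,175), and the handle is by the white post. Both cameras put the handle within about 1° of its start. Handing in.

```bash
python3 -c "
from workcell import bot
print(bot.get_obs()['time'],bot.job_done())"
```

```text
the job is handed in; nothing more can be done
25.65 None
```

The job is done and handed in at 25.7 s on the robot's clock. The two-hole block went flat into the leftmost orange carrier's pocket. I set the loaded carrier down between the rails and let go, then turned the flywheel one clockwise revolution by its handle.

**Last checks**
- **Carrier:** it stands just inside the tunnel mouth with its block.
- **Pusher:** it is home.
- **Handle:** it stands by the white post, about 1° short of its start position. Top and scene views agree on this, against the start pictures. The first pass ended about 2.3° short, so I gripped it again and moved it on.
- **Forces and contact:** no force reading went above about 15 N. The robot is clear of everything and I did not touch the other blocks, the mug or the bottle.

**What disagreed or went wrong**
- The two cameras differed by about 5 mm on where the feeder is. I aimed midway and confirmed by touch: the carrier reached the channel floor at the expected height without touching the rails.
- I sent one stray row by mistake, a 48 mm sideways move in free air above the flywheel. It touched nothing.

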